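# Click both grill dials to the middle setting

### The arm

A 7-joint arm with a two-finger parallel gripper is mounted at the origin on the work surface. World frame = base frame: x ahead of the robot, y to its left, z up, the work surface at z = 0. Lengths are in mm, angles in rad, forces in N, time in s.
With the tool pointing down it reaches from about 350 to 900 mm from the base axis. Payload 8.1 kg.
Tool frame: the origin (TCP) lies at the very end of the fingers, on their centre line; the grasp point (between the pads) lies ctrl.hold_point_z behind it (ctrl.hold_point_z is the distance from the TCP to the grasp point, in mm); z points along the fingers, y is the direction in which the jaws open and shut (so a half turn about z gives the same grasp; the last joint's range is limited). The gripper opens to 85 mm and grips with 20 to 120 N. Pads are 22 mm wide; open, the fingers measure 114 mm over their backs; the gripper's body (76 mm by 85 mm) begins 54 mm behind the grasp point. The pads swing forward as they close: fully open they stand 13 mm farther back than shut.
Start: joints at [-0.103, 0.434, 0.025, 1.573, -0.012, 1.134, -0.075], TCP at [625.013, -0.027, 231.323] pointing down, gripper open.
Joint ranges: [-2.62, 2.62], [-0.44, 2.09], [-1.27, 1.32], [0.08, 2.57], [-1.32, 4.46], [0.12, 2], [-2.74, 2.74]. Speed limits (rad/s): [2.22, 2.22, 3.01, 3.01, 3.14, 3.14, 3.14].

### API

Orientations are given as a rotation vector (axis times angle).
In Python, from cell import ctrl, camera, camera_model gives the robot as it stands. The module is installed in compiled form; this text tells all that it offers.
- The arm moves only by the shell command python3 -m handwheel 'ROWS' [FORCE]. ROWS is JSON, a list of rows, each a list of 7 numbers: the turn, a rotation vector about the tool's x, y, z in rad, then the shift along the tool's x, y, z in mm, then the opening, from 0 (shut) to 1 (fully open). In form: [[ax, ay, az, x, y, z, fingers], ...]. A call has 1 to 10 rows; each row is the pose to reach, as a shift and turn from the pose commanded when the call began, along the tool's axes at that moment; what a row does not reach only later rows make up. A row lasts 1/8 s, in which the tool goes at most 62.5 mm and 10.7 degrees, less where a joint would pass 70% of its speed; a pose out of reach is approached as far as the arm can. A call with a gripper value outside its range is refused whole. The fingers move at their own pace and stop on an object; FORCE is the grip in N (left out, the last holds). Time passes only in rows, so rows that repeat a pose let the fingers close. It gives the time, the measured TCP pose, the force and the opening at its end, in the units of the state.
- ctrl.state(): the state, without advancing time (a new reading comes with each control period).
- camera(name): name is "scene" or "side" or "wrist"; returns the picture (420x560x3 uint8, red, green, blue); there is no depth.
- camera_model(name): a dict with "K" (3x3 intrinsics, pixels), "k1" (the pictures are not rectified: a ray, as slopes to the right and down, at radius r is drawn at 1 + k1 r^2 times it, then the intrinsics apply), "extrinsics" (4x4, takes a point from world to camera coordinates); the wrist camera has in their place "tool_from_camera" (4x4, takes a point from camera to tool coordinates, whose origin is the TCP and whose axes are the flange's). Camera axes: x right, y up, looking along -z (the intrinsics and any distortion apply to the point x, -y, -z); pixel columns grow to the right and rows downward; lengths in mm; the calibration is good to about 2 mm. A picture is of the moment at which its call begins: read the wrist's pose just before it. camera_model takes no time and is no camera call.
- ctrl.close_job(): hands the job in, once; it reports no verdict.
The state is a dict: "time_s": time; "joint_pos": joint angles; "joint_velocities": joint speeds; "tau": joint torques, N m; "tcp_pos": TCP position; "orientation": TCP orientation; "contact_force": force on the tool from outside, world axes, zero at the start; "ft_torque": the same for the moment, N m; "grip_width": finger opening in mm.
Only numpy, scipy, OpenCV 4.12 (cv2) and the standard library are available. Lean on these libraries where they do the work, as an engineer would, in place of code of your own. Each camera call takes 0.05 s, during which the arm holds its last target.

### The job

Of the two grill heat controllers, one dial was left at its lowest setting and the other at its highest. Rest a fingertip lightly on each knurled dial and turn it by friction until it clicks into the middle setting, the one marked by two studs. Touch the dials gently, never gripping them, leave both controllers standing where they are, and leave the burger presses, the caddy and the skewer rack alone.

Things in the scene. Friction and masses are not known exactly. Their poses are not given: they have to be found in the camera images.
- dial_a (a joint): dial of pod_a, rad about the vertical, grows clockwise seen from above: 0 = middle detent (pointer at the two studs), -0.7 lowest (one stud), 0.7 highest (three studs); stops at -0.85, 0.85. A sprung cam pulls it into the nearest detent: crests at -0.35 and 0.35, at most 0.07 N m to pass one; past it, a released dial snaps into the next detent. Starts within 0.07 of an outer detent.
- dial_a_top (a point): centre of the flat top of pod_a's dial, on the turning axis, 69 mm above the pod's underside; its x axis runs along the black pointer line, z up. Dial 62 mm across, 18 mm thick; it is sprung and sinks 1 mm per 1.5 N pressed, up to 8 mm (13 N), then stops hard. Friction on a fingertip is about 0.5 or more; some 8 N pressed 20 mm off the axis turns it.
- pod_a: grey heat controller (two alike), loose on the 18 mm thick teak board, 120 x 110 x 42 mm (x, y, z), 0.9 kg; origin: centre of underside. On top, 8 mm off centre to -x, an aluminium dial with knurled edge. Small white studs 46 mm from the dial axis: two towards +x (middle), one 40 degrees counter-clockwise of that seen from above (lowest), three 40 degrees clockwise (highest).
- dial_b (a joint): dial of pod_b, rad about the vertical, grows clockwise seen from above: 0 = middle detent (pointer at the two studs), -0.7 lowest (one stud), 0.7 highest (three studs); stops at -0.85, 0.85. A sprung cam pulls it into the nearest detent: crests at -0.35 and 0.35, at most 0.07 N m to pass one; past it, a released dial snaps into the next detent. Starts within 0.07 of an outer detent.
- dial_b_top (a point): centre of the flat top of pod_b's dial, on the turning axis, 69 mm above the pod's underside; its x axis runs along the black pointer line, z up. Dial 62 mm across, 18 mm thick; it is sprung and sinks 1 mm per 1.5 N pressed, up to 8 mm (13 N), then stops hard. Friction on a fingertip is about 0.5 or more; some 8 N pressed 20 mm off the axis turns it.
- pod_b: grey heat controller (two alike), loose on the 18 mm thick teak board, 120 x 110 x 42 mm (x, y, z), 0.9 kg; origin: centre of underside. On top, 8 mm off centre to -x, an aluminium dial with knurled edge. Small white studs 46 mm from the dial axis: two towards +x (middle), one 40 degrees counter-clockwise of that seen from above (lowest), three 40 degrees clockwise (highest).
- press_1: aluminium burger press, loose: disc 110 mm across and 12 mm thick with an upright black grip 38 mm across, 68 mm high in all; stands among the controllers, to be left alone; origin at the centre of its underside
- press_2: the same kind of burger press, standing on the flat round grey trivet (170 mm across, 6 mm thick) on the far side; to be left alone; origin at the centre of its underside
- caddy: black plastic condiment caddy with three shut lids, 110 x 220 x 67 mm, loose, far left; to be left alone; origin at the centre of its underside
- rack: chrome skewer rack with three flat skewers, foot 70 x 120 mm, 229 mm high, loose, far right; to be left alone; origin at the centre of its underside
There are look-alikes about, which are no part of the job. Leave any turquoise look-alike of the pod_b alone.

How it is judged:
By the outcome, as a careful person would: the job done as asked, in the order asked, and still so for the second after the job is handed in, with the robot touching nothing.
It also fails if it takes over 42 s, if anything falls off the work surface, if the arm or the gripper's body presses on something with over 40 N, if the wrist force passes 120 N, or if a joint passes its speed limit or range.

## Working session

There is one attempt and no reset: what is moved stays moved. The work goes in short steps, Python scripts to look and compute and a shell command to move; the robot and the scene stay as the last step left them, time stands still between calls to the robot, and variables do not carry over. Pictures are saved under pics/ and viewed, and the job is handed in when it is done.

```bash
mkdir -p pics
python3 - <<'E'
from cell import ctrl,camera,camera_model
import cv2
s=ctrl.state();print(s, ctrl.hold_point_z)
for n in("scene","side","wrist"):
    cv2.imwrite(f"pics/{n}0.png",cv2.cvtColor(camera(n),cv2.COLOR_RGB2BGR)); m=camera_model(n);print(n,{k:(v.tolist() if hasattr(v,'tolist') else v) for k,v in m.items()})
E
```

```text
{'time_s': 0.0, 'joint_pos': array([-0.10260694,  0.43521967,  0.02497785,  1.57411066, -0.0116183 ,
        1.13401699, -0.07508702]), 'joint_velocities': array([-0.00028188,  0.0002328 , -0.00045869,  0.00152209,  0.00031307,
        0.00044374,  0.0009175 ]), 'tau': array([ 8.97134169e-05, -6.70461059e+01,  1.02531374e+00, -3.16203833e+01,
        1.55155628e-02,  1.25530543e-02, -1.11555586e-06]), 'tcp_pos': array([ 6.24479888e+02, -5.04566809e-02,  2.30522849e+02]), 'orientation': array([-2.22077360e+00, -2.22063546e+00,  1.92663496e-03]), 'contact_force': array([-0.00921816,  0.51454925,  0.70621365]), 'ft_torque': array([ 0.01062606,  0.02838704, -0.01563041]), 'grip_width': 85.82661917388812} 18.700000000000003
scene {'K': [[476.2927811184686, 0.0, 286.2230786492931], [0.0, 476.2927811184686, 214.9086706664189], [0.0, 0.0, 1.0]], 'k1': -0.1339284562515366, 'extrinsics': [[-0.7516562313421363, 0.6595197646569583, -0.0068256802860583955, 412.3582106540826], [-0.45205303640369054, -0.5076149075072355, 0.733467898380444, 107.68795980171664], [0.4802717586562226, 0.554401285805914
[... 271 characters left out ...]
2385, -0.0020247186024651836, -421.62989239472887], [0.2897242472322279, 0.417986566881211, 0.8610151511283511, -181.1920968714786], [-0.4872218152347123, -0.7099056928334836, 0.5085752747057245, -1129.8357675822363], [0.0, 0.0, 0.0, 1.0]]}
wrist {'K': [[302.66670889486903, 0.0, 280.920689706481], [0.0, 302.66670889486903, 211.44575621469528], [0.0, 0.0, 1.0]], 'k1': -0.030346726471006672, 'tool_from_camera': [[0.0012992332068744736, 0.9614702173304422, 0.27490604427626314, 70.30388910915185], [0.9999988557123491, -0.0014622169809092077, 0.00038793748068311715, -0.5226856847450057], [0.0007749626199581797, 0.27490522568341486, -0.9614710168928051, -143.71837487227776], [0.0, 0.0, 0.0, 1.0]]}
```

View pics/scene0.png

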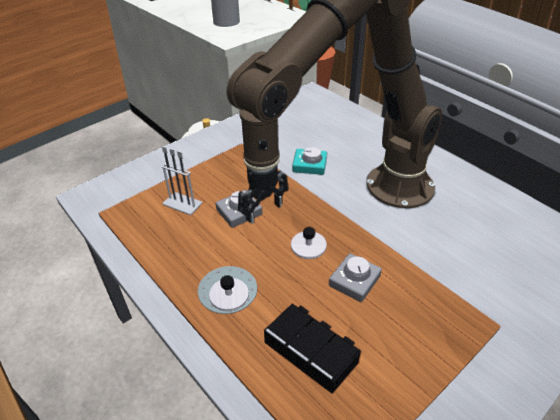

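View pics/side0.png

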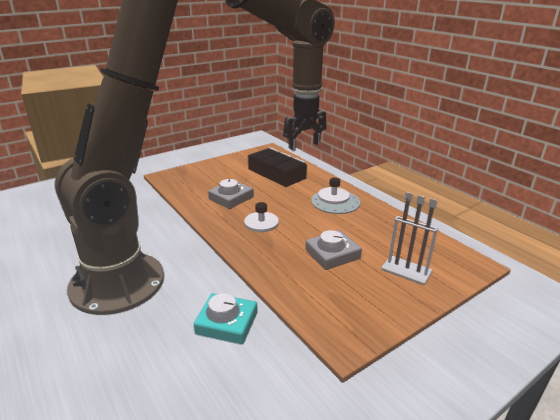

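View pics/wrist0.png

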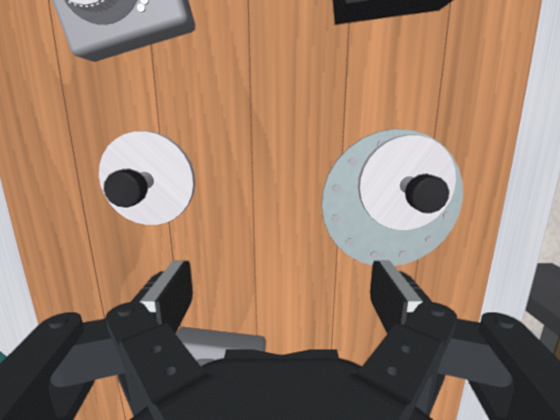

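```bash
cat > h.py <<'E'
import numpy as np,cv2
from cell import ctrl,camera,camera_model
from scipy.spatial.transform import Rotation as R
def ext(n,s=None):
    m=camera_model(n)
    if n!='wrist': return m,np.array(m['extrinsics'])
    s=s or ctrl.state()
    T=np.eye(4);T[:3,:3]=R.from_rotvec(s['orientation']).as_matrix();T[:3,3]=s['tcp_pos']
    return m,np.linalg.inv(T@np.array(m['tool_from_camera']))
def proj(n,P,s=None):
    m,E=ext(n,s);P=np.atleast_2d(P)@E[:3,:3].T+E[:3,3]
    x=P[:,0]/-P[:,2];y=-P[:,1]/-P[:,2];r=x*x+y*y;f=1+m['k1']*r;K=np.array(m['K'])
    return np.c_[K[0,0]*x*f+K[0,2],K[1,1]*y*f+K[1,2]]
def back(n,uv,z,s=None):
    m,E=ext(n,s);K=np.array(m['K'])
    p=cv2.undistortPoints(np.array([[uv]],float),K,np.array([m['k1'],0,0,0]))[0,0]
    d=E[:3,:3].T@np.array([p[0],-p[1],-1]);c=-E[:3,:3].T@E[:3,3]
    return c+d*(z-c[2])/d[2]
E
python3 - <<'E'
import cv2
from h import *
for n,c,nm in(("scene",(357,273),"L"),("scene",(240,207),"R"),("side",(231,190),"L"),("side",(333,243),"R")):
    im=cv2.imread(f"pics/{n}0.png")
    x,y=c;cr=im[y-35:y+35,x-40:x+40];cv2.imwrite(f"pics/c_{n}_{nm}.png",cv2.resize(cr,None,fx=8,fy=8,interpolation=cv2.INTER_CUBIC))
for n,uv in(("scene",(357,266)),("side",(229,185)),("scene",(237,198)),("side",(332,240))): print(n,back(n,uv,87))
E
python3 -c "
import cv2,numpy as np
a=[cv2.resize(cv2.imread(f'pics/c_{n}_{m}.png'),(400,300)) for n in('scene','side') for m in 'LR']
cv2.imwrite('pics/m0.png',np.vstack([np.hstack(a[:2]),np.hstack(a[2:])]))"
```

```text
scene [464.79089392 204.07984012  87.        ]
side [452.12554167 180.20024778  87.        ]
scene [ 539.66030394 -250.30470198   87.        ]
side [ 517.9349779  -269.46723893   87.        ]
```

View pics/m0.png

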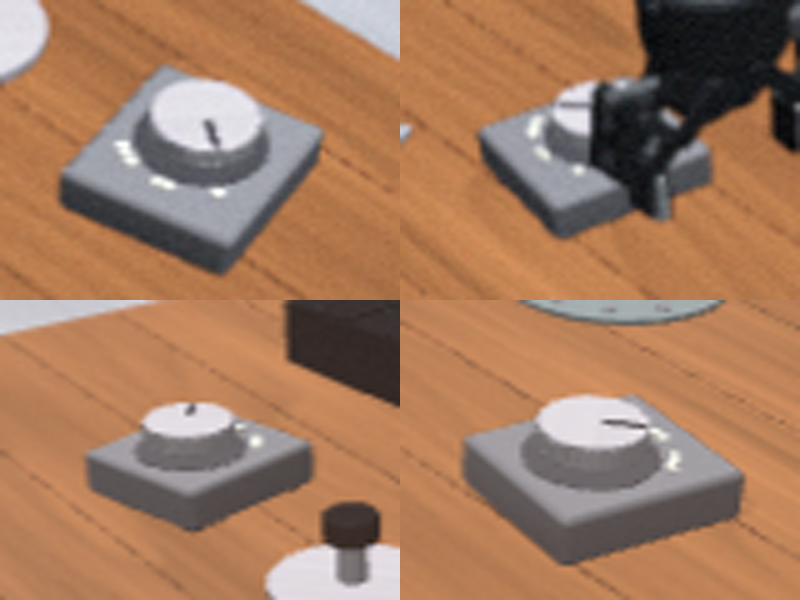

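Run:
```python
from h import *
for a,b in(((358.4,265.3),(229,183.2)),((237,199),(331,239))):
  for z in(40,60,70,80,87):
    p=back("scene",a,z);q=back("side",b,z);print(z,p.round(),q.round(),np.linalg.norm(p-q).round(1))
print(proj('scene',[[0,0,0]]),proj('side',[[0,0,0]]), proj('scene',ctrl.state()['tcp_pos']),proj('side',ctrl.state()['tcp_pos']))
```

```text
40 [426. 180.  40.] [503. 277.  40.] 123.8
60 [441. 191.  60.] [484. 241.  60.] 66.7
70 [448. 196.  70.] [475. 223.  70.] 38.3
80 [455. 201.  80.] [466. 205.  80.] 11.2
87 [460. 205.  87.] [459. 192.  87.] 12.8
40 [ 513. -292.   40.] [ 568. -213.   40.] 96.6
60 [ 525. -273.   60.] [ 547. -235.   60.] 43.7
70 [ 532. -263.   70.] [ 537. -246.   70.] 17.9
80 [ 538. -253.   80.] [ 526. -257.   80.] 12.4
87 [ 543. -246.   87.] [ 519. -264.   87.] 29.7
[[399.78587793 185.25157679]] [[116.47984615 282.15319688]] [[263.98552954 216.96075473]] [[303.52677326 150.74185126]]
```

```bash
python3 -m handwheel '[[0,0,0,40,-44,0,0],[0,0,0,80,-88,0,0],[0,0,0,120,-132,0,0],[0,0,0,150,-165,0,0],[0,0,0,150,-165,0,0],[0,0,0,150,-165,0,0]]'
python3 - <<'E'
from h import *
s=ctrl.state();im=camera('wrist');np.save('pics/s1.npy',s,allow_pickle=True);print(s)
cv2.imwrite('pics/wrist1.png',cv2.cvtColor(im,cv2.COLOR_RGB2BGR))
im=camera('scene');cv2.imwrite('pics/scene1.png',cv2.cvtColor(im,cv2.COLOR_RGB2BGR))
E
```

```text
time_s: 0.9
tcp_pos: [460.4, 149.6, 231.4]
orientation: [2.221, 2.221, 0.0]
contact_force: [-0.6, -0.4, -0.2]
grip_width: 0.1
{'time_s': 0.9, 'joint_pos': array([-0.37030101,  0.21019031, -0.06506208,  1.90142317,  0.01634283,
        1.03023061, -0.4424818 ]), 'joint_velocities': array([ 0.01559909,  0.01008757,  0.01463398, -0.00892435, -0.00052204,
       -0.00023775,  0.00043935]), 'tau': array([-1.28294874e+00, -4.82069671e+01, -1.03128299e+00, -2.95905679e+01,
       -1.25701251e-01,  4.45095089e-02, -5.16304211e-02]), 'tcp_pos': array([460.39420985, 149.58251535, 231.36346806]), 'orientation': array([2.22124118e+00, 2.22093218e+00, 1.11321512e-04]), 'contact_force': array([-0.60348133, -0.44544924, -0.21348355]), 'ft_torque': array([-0.02025481, -0.03118895,  0.05473932]), 'grip_width': 0.08311679698811947}
```

View pics/wrist1.png

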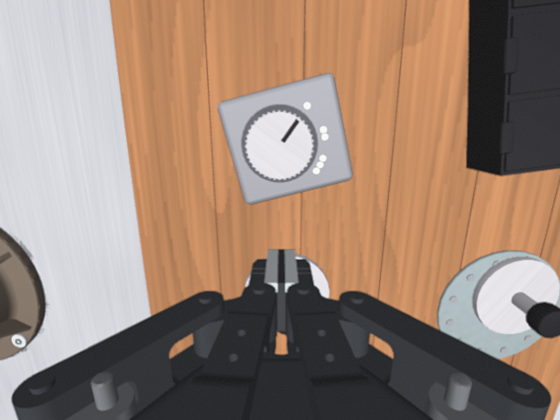

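Run:
```python
from h import *
im=cv2.imread('pics/wrist1.png');cv2.imwrite('pics/w1z.png',cv2.resize(im[65:215,190:370],None,fx=4,fy=4,interpolation=cv2.INTER_CUBIC))
```

```text
(no output)
```

View pics/w1z.png

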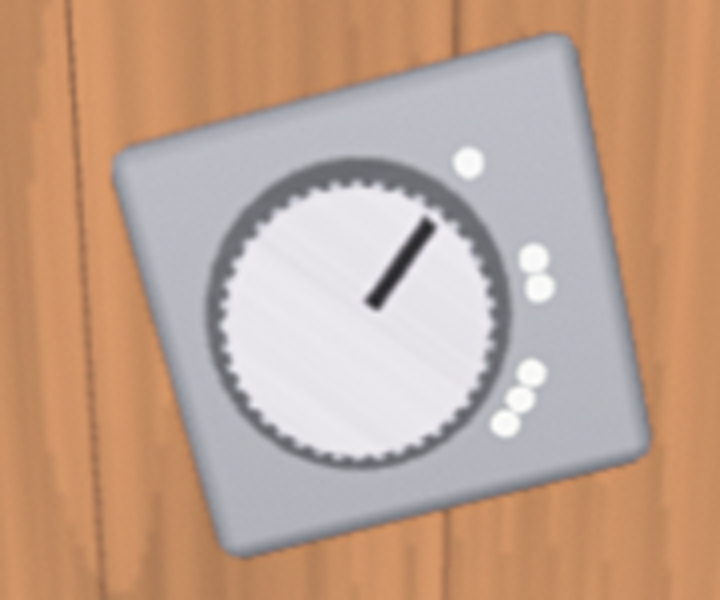

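```bash
cat > meas.py <<'E'
from h import *
def run(s,off,C,p0,p1,two,f=4):
    g=lambda q:(off[0]+(q[0]+.5)/f-.5,off[1]+(q[1]+.5)/f-.5)
    c=back('wrist',g(C),87,s);a=back('wrist',g(p0),87,s);b=back('wrist',g(p1),87,s);t=np.mean([back('wrist',g(q),60,s) for q in two],0)
    pa=np.degrees(np.arctan2(*(b-a)[1::-1]));st=np.degrees(np.arctan2(*(t-c)[1::-1]))
    print('centre',c.round(1),'pointer deg',pa.round(1),'stud dir',st.round(1),'stud r',np.linalg.norm((t-c)[:2]).round(1),'dial rad cw',np.radians(st-pa).round(3))
E
python3 - <<'E'
from meas import *
s=np.load('pics/s1.npy',allow_pickle=True).item()
run(s,(190,65),(357,320),(373,304),(430,222),[(534,259),(540,288)])
E
```

```text
centre [457.8 202.3  87. ] pointer deg 54.7 stud dir 12.4 stud r 46.4 dial rad cw -0.739
```

```bash
python3 -m handwheel '[[0,0,0,26,-12,20,0],[0,0,0,52.3,-24.2,60,0],[0,0,0,52.3,-24.2,100,0],[0,0,0,52.3,-24.2,125,0],[0,0,0,52.3,-24.2,136,0],[0,0,0,52.3,-24.2,136,0],[0,0,0,52.3,-24.2,136,0]]'
python3 - <<'E'
from h import *
s=ctrl.state();print(s['contact_force'])
im=camera('wrist');cv2.imwrite('pics/wrist2.png',cv2.cvtColor(im,cv2.COLOR_RGB2BGR))
im=camera('side');cv2.imwrite('pics/side2.png',cv2.resize(cv2.cvtColor(im,cv2.COLOR_RGB2BGR)[130:230,160:300],None,fx=5,fy=5))
im=camera('scene');cv2.imwrite('pics/scene2.png',cv2.cvtColor(im,cv2.COLOR_RGB2BGR))
E
```

```text
time_s: 1.88
tcp_pos: [436.7, 202.4, 96.2]
orientation: [2.222, 2.22, 0.002]
contact_force: [-0.4, 0.7, -0.1]
grip_width: 0.1
[-0.36585112  0.67363653 -0.07688323]
```

View pics/wrist2.png

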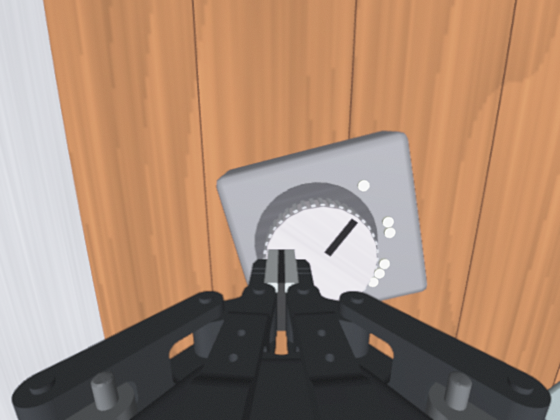

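View pics/side2.png

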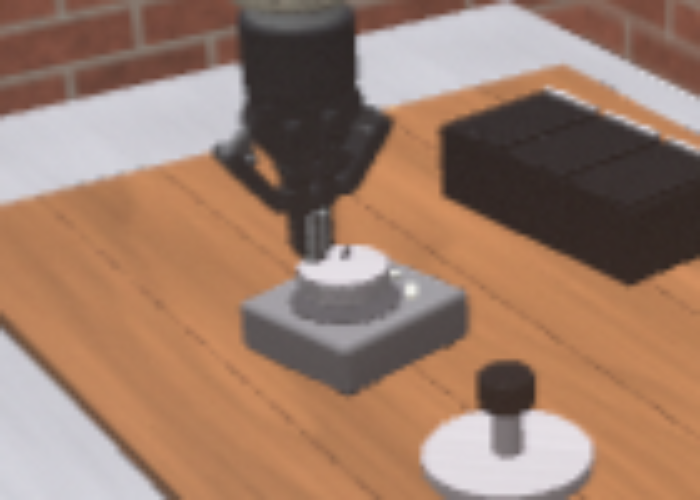

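```bash
python3 -m handwheel '[[0,0,0,0,0,4,0],[0,0,0,0,0,7,0],[0,0,0,0,0,9,0],[0,0,0,0,0,11,0],[0,0,0,0,0,11,0],[0,0,0,0,0,11,0]]'
```

```text
time_s: 2.78
tcp_pos: [435.7, 202.3, 84.4]
orientation: [-2.221, -2.221, 0.0]
contact_force: [-2.2, -1.5, 4.3]
grip_width: 0.0
```

```bash
python3 -m handwheel '[[0,0,0,0,0,1.5,0],[0,0,0,0,0,3,0],[0,0,0,0,0,3,0]]'
```

```text
time_s: 3.15
tcp_pos: [435.7, 202.3, 81.6]
orientation: [-2.221, -2.221, 0.0]
contact_force: [-3.4, -0.1, 8.7]
grip_width: 0.1
```

```bash
python3 -m handwheel '[[0,0,0.1,2.2,0.1,0,0],[0,0,0.2,4.4,0.4,0,0],[0,0,0.3,6.5,1.0,0,0],[0,0,0.4,8.6,1.7,0,0],[0,0,0.5,10.5,2.7,0,0],[0,0,0.6,12.4,3.8,0,0],[0,0,0.7,14.2,5.2,0,0],[0,0,0.75,15,5.9,0,0],[0,0,0.75,15,5.9,0,0]]'
python3 - <<'E'
from h import *
s=ctrl.state();print(s['contact_force'])
im=camera('wrist');cv2.imwrite('pics/wrist3.png',cv2.cvtColor(im,cv2.COLOR_RGB2BGR))
E
```

```text
time_s: 4.28
tcp_pos: [443.1, 217.7, 82.0]
orientation: [2.881, 1.252, 0.004]
contact_force: [0.5, -1.3, 8.0]
grip_width: 0.4
[ 0.50400617 -1.31411933  8.01256159]
```

View pics/wrist3.png

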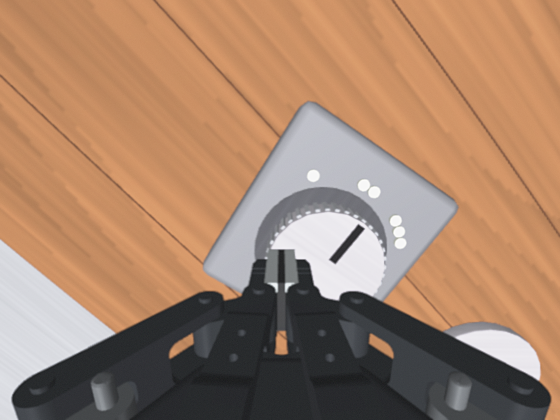

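```bash
python3 -m handwheel '[[0,0,0,0,0,-4,0],[0,0,0,0,0,-15,0],[0,0,0,0,0,-50,0],[0,0,-0.18,-20,0,-95,0],[0,0,-0.36,-40,0,-125,0],[0,0,-0.54,-50,0,-150,0],[0,0,-0.75,-50,0,-150,0],[0,0,-0.75,-50,0,-150,0],[0,0,-0.75,-50,0,-150,0]]'
python3 - <<'E'
from h import *
s=ctrl.state();np.save('pics/s4.npy',s,allow_pickle=True)
im=camera('wrist');im=cv2.cvtColor(im,cv2.COLOR_RGB2BGR);cv2.imwrite('pics/wrist4.png',im)
E
```

```text
time_s: 5.45
tcp_pos: [407.4, 180.6, 231.1]
orientation: [-2.225, -2.217, 0.001]
contact_force: [-0.1, -0.5, -0.2]
grip_width: -0.0
```

View pics/wrist4.png

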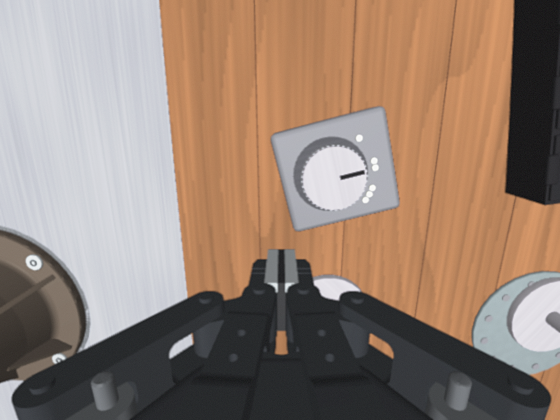

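Run:
```python
from h import *
im=cv2.imread('pics/wrist4.png');cv2.imwrite('pics/w4z.png',cv2.resize(im[95:245,250:430],None,fx=4,fy=4,interpolation=cv2.INTER_CUBIC))
for uv in((182,207),):print(back('scene',uv,18))
```

```text
[ 663.78653431 -405.96186081   18.        ]
```

View pics/w4z.png

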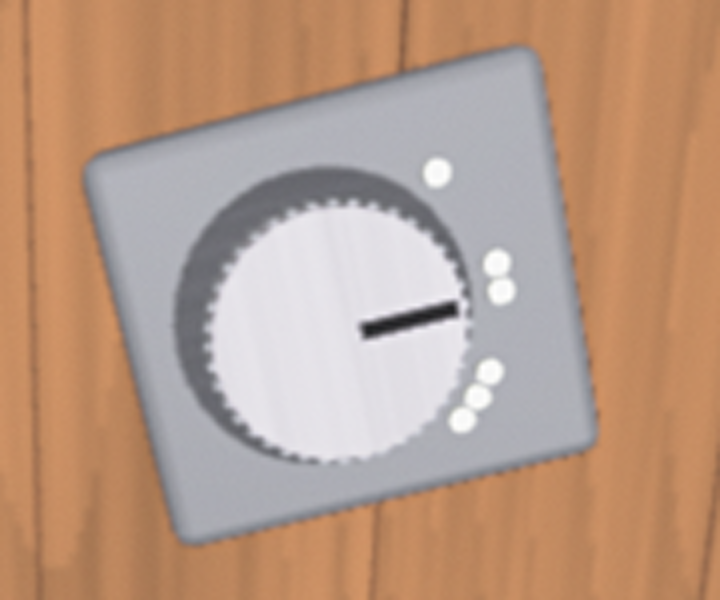

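View pics/scene2.png

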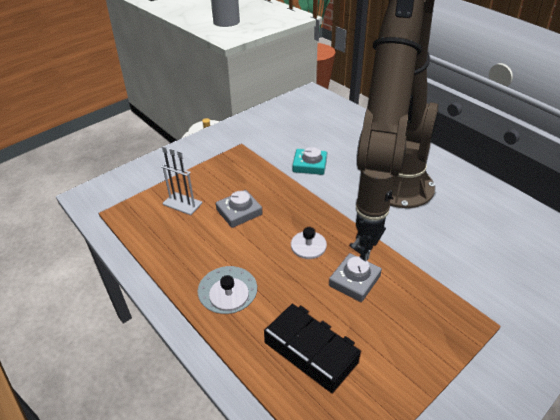

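Run:
```python
from meas import *
s=np.load('pics/s4.npy',allow_pickle=True).item()
run(s,(250,95),(338,332),(363,330),(457,308),[(497,263),(502,290)])
print(back('scene',(240,199),87))
```

```text
centre [457.8 202.2  87. ] pointer deg 13.4 stud dir 12.2 stud r 47.2 dial rad cw -0.021
[ 535.39712677 -239.88139389   87.        ]
```

```bash
python3 -m handwheel '[[0,0,0,-40,10,0,0],[0,0,0,-90,25,0,0],[0,0,0,-145,40,0,0],[0,0,0,-200,56,0,0],[0,0,0,-255,72,0,0],[0,0,0,-310,88,0,0],[0,0,0,-365,104,0,0],[0,0,0,-415,118,0,0],[0,0,0,-450,128,0,0],[0,0,0,-450,128,0,0]]'
python3 -m handwheel '[[0,0,0,0,0,0,0],[0,0,0,0,0,0,0]]'
python3 - <<'E'
from h import *
s=ctrl.state();np.save('pics/s5.npy',s,allow_pickle=True)
im=camera('wrist');im=cv2.cvtColor(im,cv2.COLOR_RGB2BGR);cv2.imwrite('pics/wrist5.png',im)
E
```

```text
time_s: 6.75
tcp_pos: [535.2, -272.6, 230.5]
orientation: [2.229, 2.214, -0.003]
contact_force: [1.5, 0.5, -0.8]
grip_width: 0.1
time_s: 7.0
tcp_pos: [535.7, -267.7, 231.2]
orientation: [-2.22, -2.222, -0.001]
contact_force: [-0.5, 0.4, 0.4]
grip_width: -0.1
```

View pics/wrist5.png

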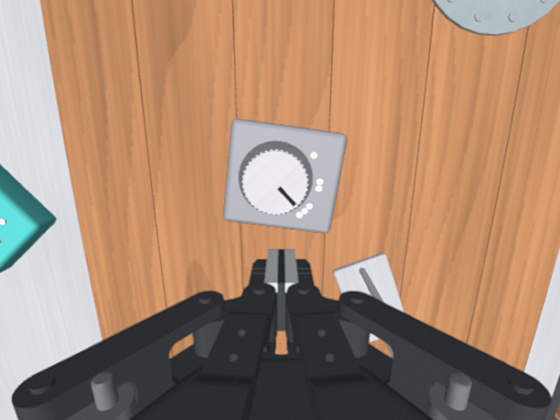

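Run:
```python
from meas import *
s=np.load('pics/s5.npy',allow_pickle=True).item()
im=cv2.imread('pics/wrist5.png');cv2.imwrite('pics/w5z.png',cv2.resize(im[110:260,210:390],None,fx=4,fy=4,interpolation=cv2.INTER_CUBIC))
for uv in((335,270),(385,254),(404,307)):print(back('wrist',uv,24,s))
for uv in((166,205),(187,213),(201,204),(182,196)):print(back('scene',uv,24))
```

```text
[ 604.38433638 -375.16055769   24.        ]
[ 666.43760651 -352.93388698   24.        ]
[ 699.84821724 -429.81502211   24.        ]
[ 702.52298237 -445.29975556   24.        ]
[ 670.20045889 -362.55018481   24.        ]
[ 609.64751855 -369.08808761   24.        ]
[ 635.92000802 -448.79689353   24.        ]
```

View pics/w5z.png

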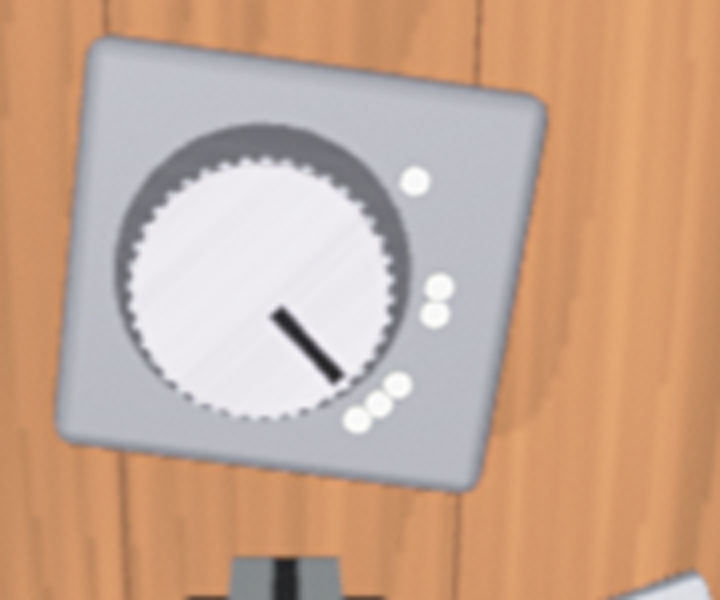

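Run:
```python
from meas import *
s=np.load('pics/s5.npy',allow_pickle=True).item()
run(s,(210,110),(262,289),(277,314),(338,377),[(439,287),(435,314)])
```

```text
centre [ 529.4 -250.    87. ] pointer deg -46.3 stud dir -9.8 stud r 46.3 dial rad cw 0.638
```

```bash
python3 -m handwheel '[[0,0,0,10,-14,10,0],[0,0,0,19.3,-28.2,45,0],[0,0,0,19.3,-28.2,90,0],[0,0,0,19.3,-28.2,120,0],[0,0,0,19.3,-28.2,136,0],[0,0,0,19.3,-28.2,136,0],[0,0,0,19.3,-28.2,136,0]]'
python3 - <<'E'
from h import *
im=camera('wrist');cv2.imwrite('pics/wrist6.png',cv2.cvtColor(im,cv2.COLOR_RGB2BGR))
E
```

```text
time_s: 7.92
tcp_pos: [508.3, -250.3, 96.5]
orientation: [2.22, 2.22, 0.001]
contact_force: [0.2, -0.4, 0.4]
grip_width: -0.0
```

View pics/wrist6.png

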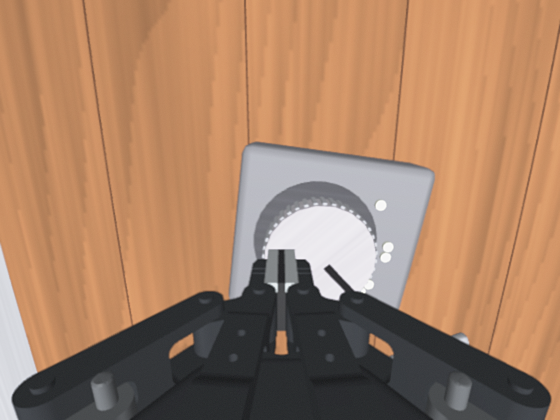

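The view matches the first dial's: the fingertip is over the -x side, with the pointer at the three studs. I'll press next.

```bash
python3 -m handwheel '[[0,0,0,0,0,4,0],[0,0,0,0,0,7,0],[0,0,0,0,0,9,0],[0,0,0,0,0,11,0],[0,0,0,0,0,12.5,0],[0,0,0,0,0,14,0],[0,0,0,0,0,14,0]]'
```

```text
time_s: 8.85
tcp_pos: [507.4, -250.1, 81.7]
orientation: [2.222, 2.221, 0.0]
contact_force: [-2.4, 1.7, 8.6]
grip_width: 0.2
```

```bash
python3 -m handwheel '[[0,0,-0.1,-2.2,0.1,0,0],[0,0,-0.2,-4.4,0.4,0,0],[0,0,-0.3,-6.5,1.0,0,0],[0,0,-0.4,-8.6,1.7,0,0],[0,0,-0.5,-10.5,2.7,0,0],[0,0,-0.6,-12.4,3.8,0,0],[0,0,-0.68,-13.8,4.9,0,0],[0,0,-0.68,-13.8,4.9,0,0]]'
python3 - <<'E'
from h import *
im=camera('wrist');cv2.imwrite('pics/wrist7.png',cv2.cvtColor(im,cv2.COLOR_RGB2BGR))
E
```

```text
time_s: 9.85
tcp_pos: [512.4, -264.9, 82.0]
orientation: [1.353, 2.834, -0.001]
contact_force: [-2.2, -0.9, 7.9]
grip_width: 0.0
```

View pics/wrist7.png

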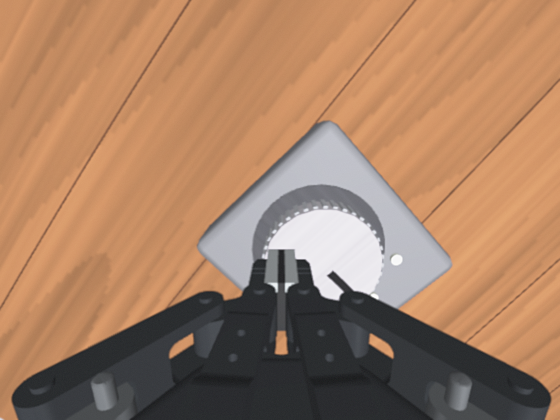

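```bash
python3 -m handwheel '[[0,0,0,0,0,-4,0],[0,0,0,0,0,-15,0],[0,0,0,0,0,-50,0],[0,0,0.18,0,0,-95,0],[0,0,0.36,-10,0,-130,0],[0,0,0.54,-20,0,-160,0],[0,0,0.68,-20,0,-160,0],[0,0,0.68,-20,0,-160,0],[0,0,0.68,-20,0,-160,0]]'
python3 - <<'E'
from h import *
s=ctrl.state();np.save('pics/s8.npy',s,allow_pickle=True)
im=camera('wrist');im=cv2.cvtColor(im,cv2.COLOR_RGB2BGR);cv2.imwrite('pics/wrist8.png',im)
cv2.imwrite('pics/w8z.png',cv2.resize(im[110:260,210:390],None,fx=4,fy=4,interpolation=cv2.INTER_CUBIC))
E
```

```text
time_s: 11.02
tcp_pos: [524.6, -278.9, 241.0]
orientation: [-2.217, -2.225, 0.0]
contact_force: [0.0, -0.0, -0.5]
grip_width: 0.3
```

View pics/w8z.png

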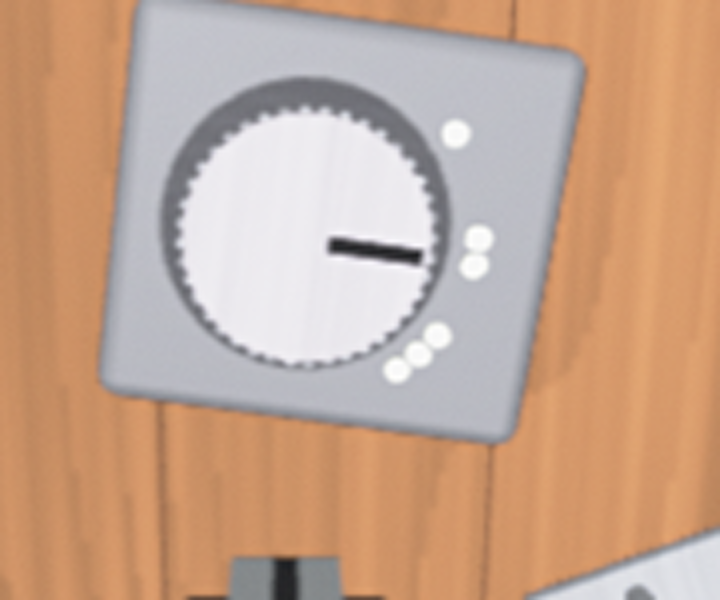

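Run:
```python
from meas import *
s=np.load('pics/s8.npy',allow_pickle=True).item()
run(s,(210,110),(308,239),(329,245),(421,257),[(479,239),(474,266)])
im=camera('scene');cv2.imwrite('pics/scene9.png',cv2.cvtColor(im,cv2.COLOR_RGB2BGR))
```

```text
centre [ 529.3 -250.6   87. ] pointer deg -7.1 stud dir -8.9 stud r 46.5 dial rad cw -0.031
```

View pics/scene9.png

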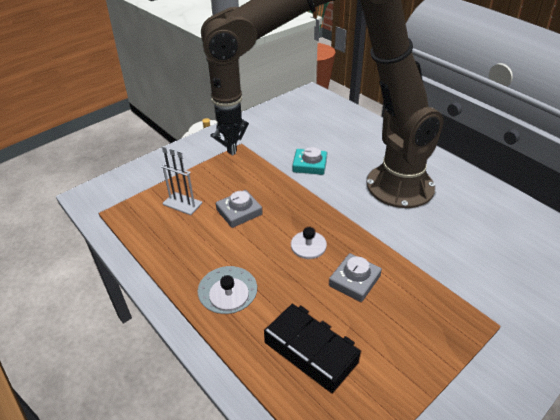

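The scene view shows the left pod's pointer at the two studs (357,268). The right pod's dial (240,198) is clear of the arm. The presses, caddy and rack are where they were, and the robot touches nothing.

```bash
python3 -c "
from cell import ctrl
print(ctrl.close_job())"
```

```text
the job is handed in; nothing more can be done
None
```

Both dials are now in the middle setting, and I handed the job in at about 11 s. I turned each one with the closed fingertips resting on top at about 8–9 N, moving along an arc about the dial's axis and then lifting straight off.

| Controller | Start reading (rad) | Reading after lifting (rad) | Dial centre shift (mm) |
|---|---|---|---|
| Left | -0.74 (lowest) | -0.02 | 0.1 |
| Right | 0.64 (highest) | -0.03 | 0.6 |

- **Settings:** The final readings match the middle detent (0) within measurement error; both pointers line up with the two studs.
- **Controllers:** The position shifts are also within measurement error, so neither controller moved noticeably.
- **Other objects:** In the last scene picture the presses, caddy, rack and turquoise look-alike stood where they were, and the robot was touching nothing.
- **Disagreement:** My first rough positions from the fixed cameras disagreed by about 10–30 mm, so I used the wrist camera for the final ones. No check failed after that.

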